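# Draw a spice jar from its slanted rack and hold it upright for a look at its level

## Robot

A 6-joint arm with a two-finger parallel gripper is mounted at the origin on a cart in front of the work surface, level with it; the furniture and walls round the work are solid. World frame = base frame: x ahead of the robot, y to its left, z up, the work surface at z = 0. Lengths are in m, angles in rad, forces in N, time in s.
With the tool pointing down it reaches from about 0.325 to 0.75 m from the base axis. Payload 7.6 kg.
Tool frame: the origin (TCP) lies between the finger pads; the fingertips stand 25 mm ahead of it and the grasp point (between the pads) lies 6 mm ahead of it (robot.tip_reach is the x of the fingertips in the tool frame, in m); x points along the fingers, y is the direction in which the jaws open and shut, and the axes are right-handed (so a half turn about x gives the same grasp; the last joint's range is limited). The gripper opens to 85 mm and grips with 20 to 120 N. Pads are 22 mm wide; open, the fingers measure 114 mm over their backs; the gripper's body (76 mm by 85 mm) begins 54 mm behind the grasp point. The pads swing forward as they close: fully open they stand 13 mm farther back than shut.
Start: joints at [-1.369, 0.052, 1.401, -0, 1.689, -0.07], TCP at [0.141, -0.506, 0.256] pointing down, gripper open.
Joint ranges: [-2.9, 2.9], [-0.91, 2.17], [0.12, 2.37], [-1.06, 4.2], [0.26, 2.73], [-2.93, 2.93]. Speed limits (rad/s): [2.57, 2.57, 3.01, 3.14, 3.14, 3.14].

## Interface

Orientations are given as a 3x3 rotation matrix whose columns are the frame's x, y, z axes.
In Python, from station import robot gives the robot as it stands.
- The arm moves only by the shell command python3 -m inch 'ROWS' [FORCE]. ROWS is JSON, a list that holds one entry, the list of rows, each a list of 7 numbers: the finger opening in cm, from 0 to 8.54, then the shift along the tool's x, y, z in cm, then the turn, a rotation vector about the tool's x, y, z in degrees. A call has 1 to 10 rows; each row is the pose to reach, as a shift and turn from the pose commanded when the call began, along the tool's axes at that moment; what a row does not reach only later rows make up. A row lasts 1/12 s, in which the tool goes at most 41.7 mm and 7.16 degrees, less where a joint would pass 70% of its speed; a pose out of reach is approached as far as the arm can. A call with a gripper value outside its range is refused whole. The fingers move at their own pace and stop on an object; FORCE is the grip in N (left out, the last holds). Time passes only in rows, so rows that repeat a pose let the fingers close. It gives the time, the measured TCP pose, the force and the opening at its end, in the units of the state.
- robot.sense(): the state, without advancing time (a new reading comes with each control period).
- robot.grab_frame(name): name is "side" or "top"; returns a dict with "img" (420x560x3 uint8, blue, green, red), "vertical_fov" (degrees; the focal length in pixels is half the picture's height over the tangent of half this angle, whatever the lens; pixels are square), "cx", "cy" (the principal point, pixels), "D" ([k1, k2, p1, p2, k3] as OpenCV has them; the pictures are not rectified), "position" and "orientation" of the camera in the world. Camera axes: x right, y down, z forward; pixel columns grow to the right and rows downward; lengths in m; the calibration is good to about 2 mm. A picture is of the moment at which its call begins. There is no depth.
- robot.sign_off(): hands the job in, once; it reports no verdict.
The state is a dict: "time_s": time; "qpos": joint angles; "qd": joint speeds; "effort": joint torques, N m; "eef_pos": TCP position; "eef_rot": TCP orientation; "wrist_force": force on the tool from outside, world axes, zero at the start; "ft_torque": the same for the moment, N m; "finger_gap": finger opening in m.
Only numpy, scipy, OpenCV 4.12 (cv2) and the standard library are available. Lean on these libraries where they do the work, as an engineer would, in place of code of your own. Each camera call takes 0.05 s, during which the arm holds its last target.

## Task

Gently draw the spice jar with the green cap out of its slanted rack and hold it upright and still in the air over the wooden chopping board, its base at least 12 cm above the board, so that I can see how full it is. The glass is thin, so squeeze it lightly (less than 60 N on each side), and leave the other jar, the board and everything else where they are. Finish while holding the jar up like that; do not put it down.

Things in the scene. Friction and masses are not known exactly. Their poses are not given: they have to be found in the camera images.
- green_jar: glass spice jar with green cap, 45 mm in diameter, 106 mm tall, 0.08 to 0.16 kg; the cap, fixed, is the top 20 mm. Origin: centre of its underside; z runs along the jar to the cap. Starts leaning in one of the rack's two wells, about 50 mm deep, the upper 55 mm stand out. Squeeze the glass with less than 60 N a side (20 to 40 N is ample).
- red_jar: round amber glass spice jar with red cap and paper label, 43 mm in diameter, 105 mm tall, in the other well, its axis 90 mm beside that of the green jar. Same frame as the green jar's. Stays where it is.
- rack: wooden rack fixed to the worktop, 110 x 168 mm, about 96 mm high. Origin: centre of its underside. Two white round wells (60 mm outside, 52 inside, 50 deep) at its y = +45 and -45 mm lean 40 degrees from vertical towards its front, its -x axis, which looks roughly at the robot: a jar is drawn out along its own axis, (-0.643, 0, 0.766) in the rack frame.
- well0 (a point): centre of the mouth of the well at the rack's y = +45 mm
- well1 (a point): centre of the mouth of the well at the rack's y = -45 mm
- board: wooden chopping board, 150 mm (its x) by 220 mm (its y) by 22 mm thick, loose, lying flat on the worktop with its long side roughly along the robot's x. Origin: centre of its underside; its top is 22 mm higher. A tomato and a garlic bulb lie on it.
- tomato: red tomato, 62 mm across and 61 mm high, loose, on the board. Stays.
- garlic: white garlic bulb, 56 mm, loose, on the board. Stays.
- yoghurt: white yoghurt pot with a fruit picture, 72 mm across, 71 mm tall, loose, standing behind the work. Stays.
There are look-alikes about, which are no part of the job. Leave any purple or yellow look-alike of the green_jar alone.

How it is judged:
On the way:
1. the green-capped jar is held and drawn clear of the rack (contact force between the fingers and green_jar above 1 N and contact force between green_jar and rack below 0.05 N and distance of green_jar from where it was at the start of the episode above 0.05 m), for 0.1 s.
At the end, for the whole second after the job is handed in: The green-capped jar is held by the fingers alone, at rest, within 9 degrees of upright, the middle of its base over the board and at least 115 mm above its top; other jar and board within 20 mm, tomato, garlic and yoghurt pot within 30 mm of where they were (contact force between the fingers and green_jar above 1 N and angle between green_jar's own z axis and vertical below 0.16 rad and z of green_jar in the frame of board above 0.137 m and x of green_jar in the frame of board between -0.075 and 0.075 m and y of green_jar in the frame of board between -0.11 and 0.11 m and linear speed of green_jar below 0.02 m/s and angular speed of green_jar below 0.1 rad/s and contact force between green_jar and rack below 0.05 N and distance of each of red_jar, board from where it was at the start of the episode below 0.02 m and distance of each of tomato, garlic, yoghurt from where it was at the start of the episode below 0.03 m); the arm keeps its last pose, push and grip.
It fails at once if the jar is squeezed or struck too hard by the fingers (over about 60 N a side) (contact force between the fingers and green_jar above 130 N).
It fails at once if the jar is rammed against its rack (contact force between green_jar and rack above 60 N).
It fails at once if the other jar is pulled out or pushed about (distance of red_jar from where it was at the start of the episode above 0.02 m).
It fails at once if the board is shifted (distance of board from where it was at the start of the episode above 0.02 m).
It fails at once if the tomato, the garlic or the yoghurt pot is disturbed (distance of any of tomato, garlic, yoghurt from where it was at the start of the episode above 0.03 m).
It also fails if it takes over 37 s, if anything falls off the work surface, if the arm or the gripper's body presses on something with over 40 N, if the wrist force passes 120 N, or if a joint passes its speed limit or range.

## Working session

There is one attempt and no reset: what is moved stays moved. The work goes in short steps, Python scripts to look and compute and a shell command to move; the robot and the scene stay as the last step left them, time stands still between calls to the robot, and variables do not carry over. Pictures are saved under pics/ and viewed, and the job is handed in when it is done.

```bash
ls; mkdir -p pics; python3 - <<'E'
from station import robot
import cv2,numpy as np,pickle
fr={}
for n in ("side","top"):
    f=robot.grab_frame(n); fr[n]=f; cv2.imwrite(f"pics/{n}0.png",f["img"])
    print(n,{k:np.round(v,4).tolist() for k,v in f.items() if k!="img"})
pickle.dump(fr,open("fr0.pkl","wb"))
s=robot.sense(); print({k:np.round(v,3).tolist() for k,v in s.items()}); print(robot.tip_reach)
E
```

```text
pics
side {'vertical_fov': 53.1645, 'cx': 284.4322, 'cy': 209.1511, 'D': [-0.0131, 0.0, 0.0, 0.0, 0.0], 'position': [0.1155, 0.5762, 0.8385], 'orientation': [[-0.8421, -0.3378, 0.4205], [-0.5391, 0.5507, -0.6372], [-0.0163, -0.7633, -0.6459]]}
top {'vertical_fov': 53.4772, 'cx': 278.6112, 'cy': 213.1777, 'D': [-0.0603, 0.0, 0.0, 0.0, 0.0], 'position': [0.5661, -0.2112, 1.0615], 'orientation': [[0.0249, -0.9987, 0.0448], [-0.9996, -0.0254, -0.0106], [0.0117, -0.0445, -0.9989]]}
{'time_s': 0.1, 'qpos': [-1.369, 0.053, 1.402, -0.0, 1.689, -0.07], 'qd': [0.001, -0.002, -0.003, 0.0, 0.001, -0.0], 'effort': [0.001, -38.258, -36.099, -0.0, 0.005, -0.0], 'eef_pos': [0.141, -0.505, 0.256], 'eef_rot': [[-0.0, 0.268, -0.963], [0.001, -0.963, -0.268], [-1.0, -0.001, -0.0]], 'wrist_force': [0.869, 1.031, -0.144], 'ft_torque': [-0.029, -0.0, -0.02], 'finger_gap': 0.085}
0.025
```

View pics/side0.png

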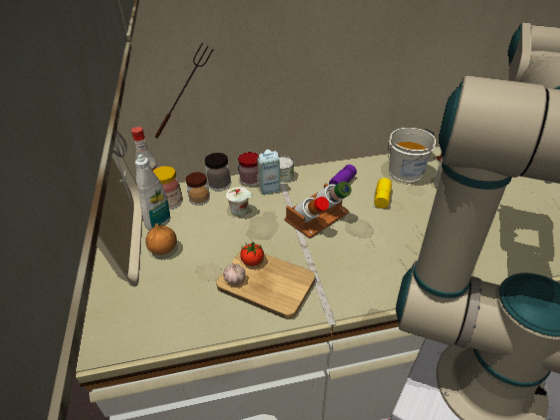

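View pics/top0.png

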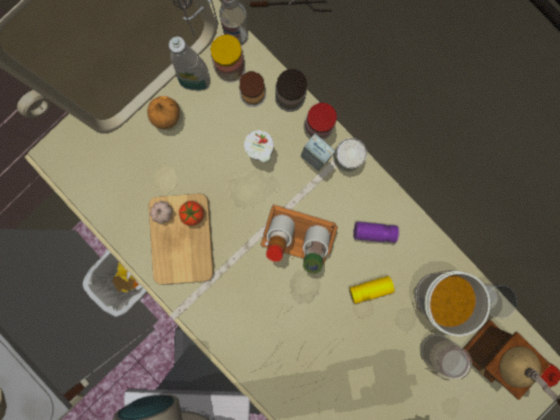

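Candidates in the top view: green-capped jar in the rack (314,262), red-capped jar in the rack (276,252), purple look-alike lying at (377,232), yellow look-alike lying at (372,290). By the description the target is the green cap at (314,262), which is (342,190) in the side view. I'll check it in close crops.

```bash
python3 - <<'E'
import cv2,pickle
fr=pickle.load(open("fr0.pkl","rb"))
a=fr["top"]["img"][190:290,240:350]; cv2.imwrite("pics/ct.png",cv2.resize(a,None,fx=6,fy=6,interpolation=cv2.INTER_CUBIC))
a=fr["side"]["img"][160:245,275:375]; cv2.imwrite("pics/cs.png",cv2.resize(a,None,fx=7,fy=7,interpolation=cv2.INTER_CUBIC))
a=fr["top"]["img"][180:300,135:225]; cv2.imwrite("pics/cb.png",cv2.resize(a,None,fx=5,fy=5,interpolation=cv2.INTER_CUBIC))
E
```

```text
(no output)
```

View pics/ct.png

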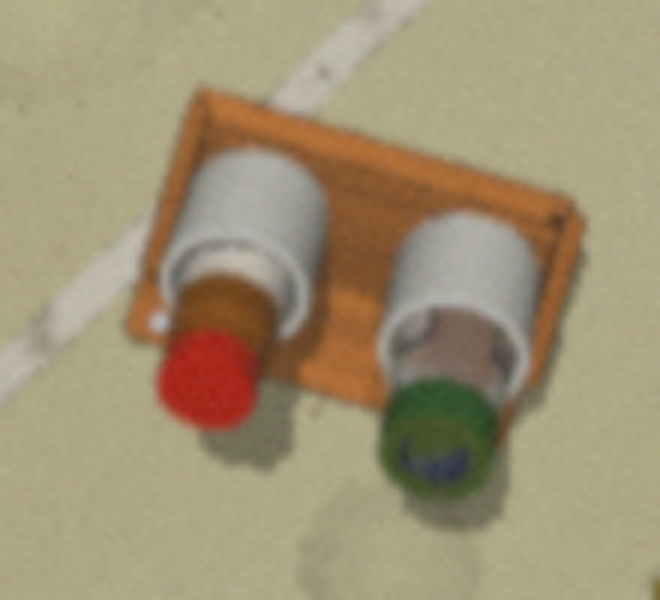

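View pics/cs.png

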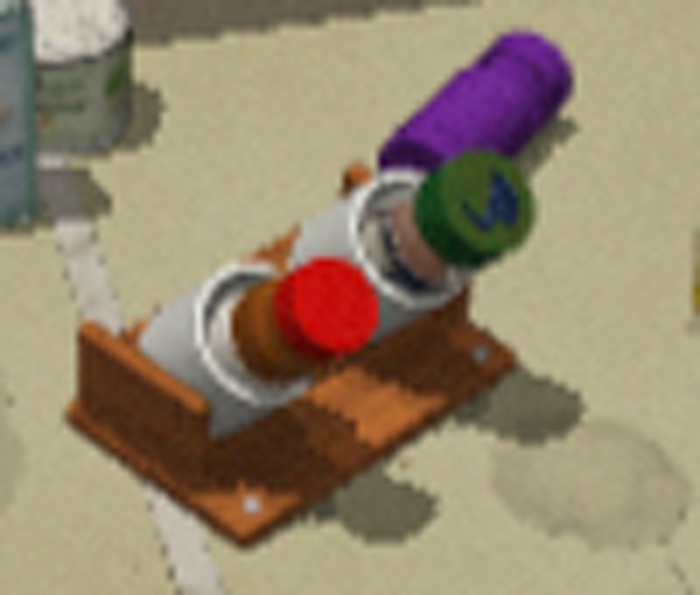

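View pics/cb.png

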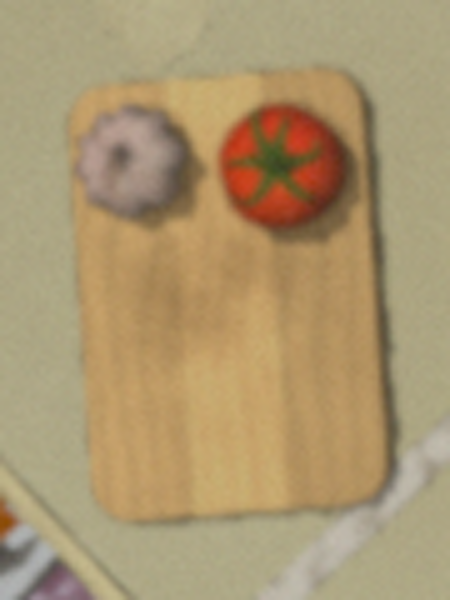

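The close crops confirm it. In the top crop the green-capped jar is at the right, with its cap disc near full pixel (313,264). In the side crop the disc centre is about (344,189). The red jar is its left neighbour, and the board has garlic (161,212) and tomato (191,212) at its far end. Next I triangulate.

```bash
cat > h.py <<'E'
import cv2,numpy as np
def cam(f):
    h=f["img"].shape[0]; F=h/2/np.tan(np.radians(f["vertical_fov"])/2)
    K=np.array([[F,0,f["cx"]],[0,F,f["cy"]],[0,0,1]]); return K,np.array(f["D"]),np.array(f["orientation"]),np.array(f["position"])
def ray(f,p):
    K,D,R,t=cam(f); u=cv2.undistortPoints(np.array([[p]],float),K,D)[0,0]
    d=R@np.array([u[0],u[1],1]); return t,d/np.linalg.norm(d)
def tri(fs,ps):
    A=np.zeros((3,3));b=np.zeros(3);L=[]
    for f,p in zip(fs,ps):
        t,d=ray(f,p);P=np.eye(3)-np.outer(d,d);A+=P;b+=P@t;L.append((t,P))
    x=np.linalg.solve(A,b); return x,[np.linalg.norm(P@(x-t)) for t,P in L]
def atz(f,p,z):
    t,d=ray(f,p); return t+d*(z-t[2])/d[2]
def proj(f,X):
    K,D,R,t=cam(f); r=cv2.Rodrigues(R.T)[0]
    return cv2.projectPoints(np.atleast_2d(np.array(X,float)),r,-R.T@t,K,D)[0][:,0]
E
python3 - <<'E'
import pickle,numpy as np
from h import *
np.set_printoptions(precision=4,suppress=True)
fr=pickle.load(open("fr0.pkl","rb")); T,S=fr["top"],fr["side"]
t=lambda x,y:(240+x/6-.4,190+y/6-.4)
s=lambda x,y:(275+x/7-.4,160+y/7-.4)
b=lambda x,y:(135+x/5-.4,180+y/5-.4)
for n,p,q in [("greencaptop",(436,448),(487,205)),("redcaptop",(208,385),(328,306)),("well1",(455,350),(412,238)),("well0",(238,293),(255,335)),
  ("rack backleft top",(203,93),(85,330))]:
    print(n,*tri([T,S],[t(*p),s(*q)]))
print("rack base corners side z0:",[atz(S,s(*p),0.0) for p in [(240,545),(512,357),(70,418)]])
print("rack front left top view z~.01",atz(T,t(130,335),0.01))
for p in [(70,90),(362,75),(390,505),(95,518)]: print("board",atz(T,b(*p),0.022))
print("garlic",atz(T,b(132,160),0.04),"tomato",atz(T,b(285,165),0.05))
E
```

```text
greencaptop [ 0.4929 -0.3014  0.1131] [np.float64(0.001781072694641553), np.float64(0.0017810726946415963)]
redcaptop [ 0.516  -0.2138  0.112 ] [np.float64(0.00018321913452803054), np.float64(0.00018321913452804675)]
well1 [ 0.5291 -0.3114  0.0747] [np.float64(0.0013312679088089993), np.float64(0.0013312679088087226)]
well0 [ 0.5518 -0.2241  0.0742] [np.float64(0.0013019107474209516), np.float64(0.0013019107474209425)]
rack backleft top [ 0.6287 -0.21    0.0534] [np.float64(0.0022095085694110624), np.float64(0.002209508569411056)]
rack base corners side z0: [array([ 0.5341, -0.182 , -0.    ]), array([ 0.4919, -0.3468,  0.    ]), array([ 0.6354, -0.2114,  0.    ])]
rack front left top view z~.01 [ 0.5309 -0.1807  0.01  ]
board [0.6435 0.1045 0.022 ]
board [ 0.6547 -0.042   0.022 ]
board [ 0.4411 -0.0626  0.022 ]
board [0.4306 0.0843 0.022 ]
garlic [0.6084 0.067  0.04  ] tomato [ 0.6075 -0.0105  0.05  ]
```

```bash
cat > ov.py <<'E'
import pickle,numpy as np,cv2,sys
from h import *
fr=pickle.load(open("fr0.pkl","rb"))
def overlay(top,tilt,yaw,well,name):
    y=np.radians(yaw);rx=np.array([np.cos(y),np.sin(y),0]);ry=np.array([-np.sin(y),np.cos(y),0]);z=np.array([0,0,1.])
    ax=lambda t:-np.sin(np.radians(t))*rx+np.cos(np.radians(t))*z
    def circ(c,a,r):
        u=ry;v=np.cross(a,u);th=np.linspace(0,2*np.pi,60);return c+r*(np.outer(np.cos(th),u)+np.outer(np.sin(th),v))
    a=ax(tilt);w=ax(40)
    sets=[(circ(top,a,.0225),(255,255,0)),(circ(top-.02*a,a,.0225),(255,255,0)),(circ(top-.053*a,a,.0225),(255,0,255)),(circ(well,w,.03),(0,0,0)),(circ(well,w,.026),(0,255,255))]
    out=[]
    for n,(x0,y0,s) in {"top":(285,215,9),"side":(310,170,9)}.items():
        f=fr[n];im=cv2.resize(f["img"][y0:y0+70,x0:x0+45 if n=="top" else x0+50],None,fx=s,fy=s,interpolation=cv2.INTER_CUBIC)
        for P,c in sets:
            p=(proj(f,P)-[x0,y0]+.5)*s-.5;cv2.polylines(im,[np.round(p).astype(np.int32)],True,c,1)
        out.append(im[:600])
    cv2.imwrite(name,np.hstack(out)[:600,:800])
E
python3 - <<'E'
from ov import *
top=np.array([.4929,-.3014,.1131]);well=np.array([.5291,-.3114,.0747])
overlay(top,43,-14.6,well,"pics/ov1.png")
E
```

```text
(no output)
```

View pics/ov1.png

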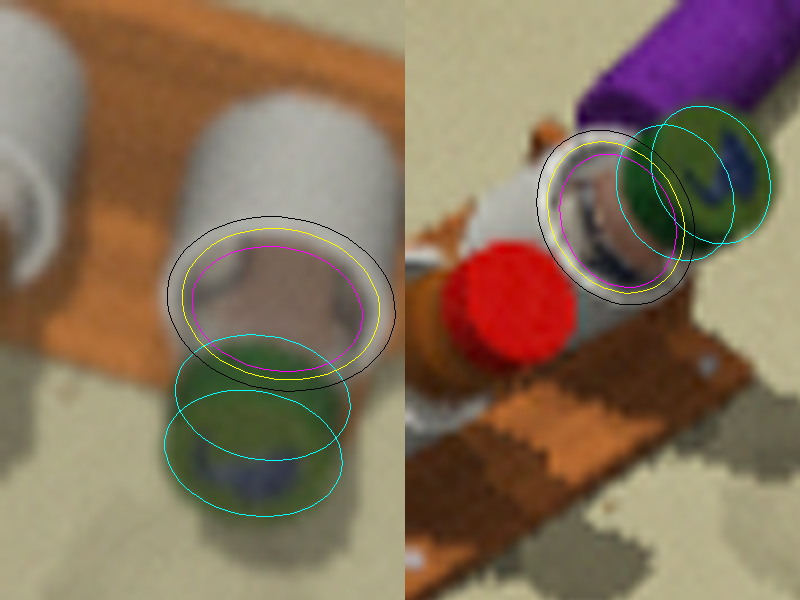

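```bash
cat > go.py <<'E'
import numpy as np
from scipy.spatial.transform import Rotation as Ro
from station import robot
np.set_printoptions(precision=4,suppress=True)
def R_of(tilt,yaw):
    y=np.radians(yaw);t=np.radians(tilt);rx=np.array([np.cos(y),np.sin(y),0]);ry=np.array([-np.sin(y),np.cos(y),0])
    x=np.sin(t)*rx-np.cos(t)*np.array([0,0,1.]);return np.c_[x,-ry,np.cross(x,-ry)]
def rel(p,R):
    s=robot.sense();R0=np.array(s["eef_rot"]);p0=np.array(s["eef_pos"])
    print("t",s["time_s"],"gap",s["finger_gap"],"F",np.array(s["wrist_force"]))
    print("pos",p0,"->",p); print("shift cm",R0.T@(p-p0)*100,"rotvec deg",np.degrees(Ro.from_matrix(R0.T@R).as_rotvec()))
E
python3 - <<'E'
from go import *
R=R_of(41,-14.6);a=-R[:,0];top=np.array([.4929,-.3014,.1131])
rel(top+.10*a,R)
E
```

```text
t 0.1 gap 0.08549074955351478 F [ 0.8695  1.031  -0.1441]
pos [ 0.1409 -0.5055  0.2555] -> [ 0.4294 -0.2849  0.1886]
shift cm [  6.7199 -13.4993 -33.7138] rotvec deg [28.8328 40.0478 10.8684]
```

```bash
python3 -m inch '[[[7,0.7,-1.35,-3.4,2.9,4,1.1],[7,1.3,-2.7,-6.7,5.8,8,2.2],[7,2,-4,-10.1,8.6,12,3.3],[7,2.7,-5.4,-13.5,11.5,16,4.3],[7,3.4,-6.75,-16.9,14.4,20,5.4],[7,4,-8.1,-20.2,17.3,24,6.5],[7,4.7,-9.4,-23.6,20.2,28,7.6],[7,5.4,-10.8,-27,23,32,8.7],[7,6,-12.1,-30.3,26,36,9.8],[7,6.7,-13.5,-33.7,28.8,40,10.9]]]' 25
python3 - <<'E'
from go import *
R=R_of(41,-14.6);a=-R[:,0];top=np.array([.4929,-.3014,.1131])
rel(top+.10*a,R)
E
```

```text
time_s: 0.93
eef_pos: [0.4301, -0.2842, 0.1893]
eef_rot: [[0.637, -0.255, -0.727], [-0.169, -0.967, 0.191], [-0.752, 0.001, -0.659]]
wrist_force: [0.7, -0.7, 0.1]
finger_gap: 0.07
t 0.9333 gap 0.07004851287422509 F [ 0.6851 -0.6593  0.0948]
pos [ 0.4301 -0.2842  0.1893] -> [ 0.4294 -0.2849  0.1886]
shift cm [0.0181 0.0769 0.0835] rotvec deg [-0.1027 -0.2273 -0.1421]
```

```bash
cat > snap.py <<'E'
import sys,cv2,pickle,numpy as np
from station import robot
tag=sys.argv[1];fr={n:robot.grab_frame(n) for n in ("side","top")};pickle.dump(fr,open(f"fr{tag}.pkl","wb"))
a=fr["top"]["img"][170:300,200:350];b=fr["side"]["img"][90:250,270:420]
c=np.hstack([cv2.resize(i,(400,int(400*i.shape[0]/i.shape[1])),interpolation=cv2.INTER_CUBIC)[:340] for i in (a,b)]) 
cv2.imwrite(f"pics/s{tag}.png",c)
E
python3 snap.py 1
```

```text
(no output)
```

View pics/s1.png

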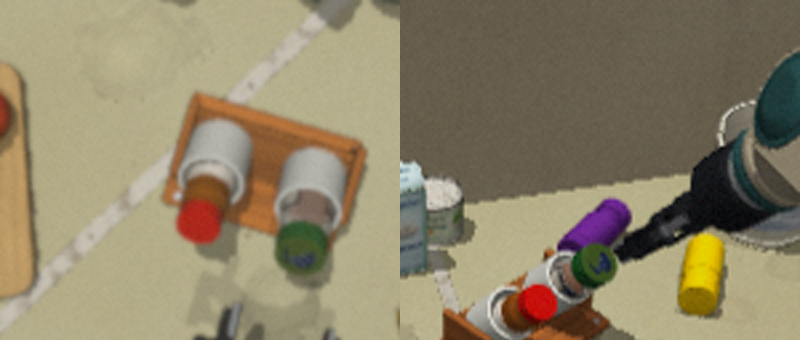

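```bash
python3 - <<'E'
import pickle,cv2
from h import *
f=pickle.load(open("fr1.pkl","rb"))["top"]
im=cv2.resize(f["img"][220:340,240:380],None,fx=5,fy=5,interpolation=cv2.INTER_CUBIC)
import numpy as np
s=np.array([.4301,-.2842,.1893]);x=np.array([.637,-.169,-.752]);y=np.array([-.255,-.967,0])
for d,c in [(0,(0,0,255)),(.025,(255,0,0)),(.122,(0,255,255))]:
    for k in (-.035,0,.035):
        p=(proj(f,s+d*x+k*y)[0]-[240,220]+.5)*5;cv2.circle(im,tuple(int(v) for v in p),4,c,1)
cv2.imwrite("pics/s1b.png",im)
E
```

```text
(no output)
```

View pics/s1b.png

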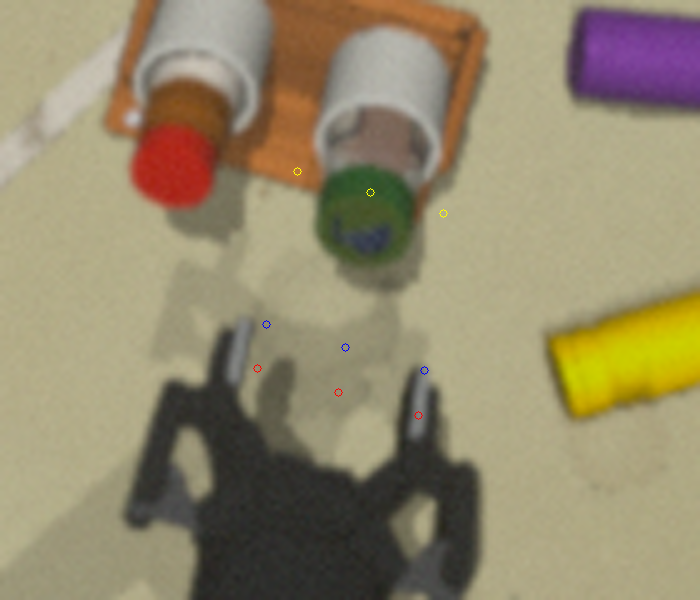

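The jaws sit about 2 px (about 4 mm) to the left of where the calibration predicts: in the crop the pad tips are at (252,322) and (413,367) and the jar axis is at x≈365. I shift along tool +y as I approach, then look again.

```bash
python3 -m inch '[[[7,1.3,0.1,0.02,0,0,0],[7,2.6,0.25,0.04,0,0,0],[7,4,0.4,0.08,0,0,0],[7,5,0.4,0.08,0,0,0],[7,5,0.4,0.08,0,0,0]]]'
python3 snap.py 2; python3 - <<'E'
import pickle,cv2
import numpy as np
f=pickle.load(open("fr2.pkl","rb"))
a=cv2.resize(f["top"]["img"][220:330,275:355],None,fx=5,fy=5,interpolation=cv2.INTER_CUBIC)
b=cv2.resize(f["side"]["img"][140:250,310:390],None,fx=5,fy=5,interpolation=cv2.INTER_CUBIC)
cv2.imwrite("pics/s2b.png",np.hstack([a,b]))
E
```

```text
time_s: 1.45
eef_pos: [0.4592, -0.2973, 0.149]
eef_rot: [[0.632, -0.251, -0.733], [-0.165, -0.968, 0.19], [-0.757, 0.001, -0.653]]
wrist_force: [-0.9, 0.4, -0.6]
finger_gap: 0.07
```

View pics/s2b.png

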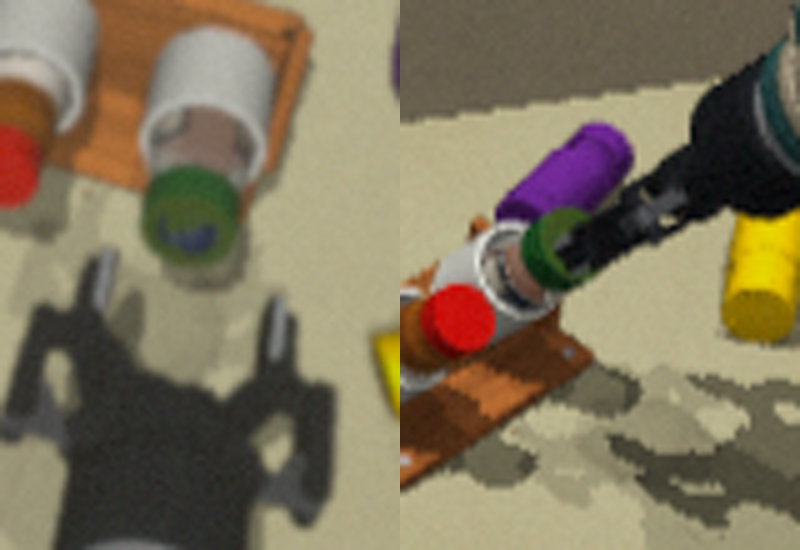

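```bash
cat > chk.py <<'E'
import pickle,cv2,sys
from h import *
from station import robot
def chk(tag,k,name,top=(.4929,-.3014,.1131)):
    fr=pickle.load(open(f"fr{tag}.pkl","rb"))
    s=robot.sense();p0=np.array(s["eef_pos"]);R=np.array(s["eef_rot"]);x,y=R[:,0],R[:,1]
    ims=[]
    for n,(x0,y0) in {"top":(280,225),"side":(310,150)}.items():
        f=fr[n];im=cv2.resize(f["img"][y0:y0+75,x0:x0+50],None,fx=8,fy=8,interpolation=cv2.INTER_LANCZOS4)
        im=cv2.convertScaleAbs(im,alpha=1.5,beta=15)
        for d,c in [(0,(0,0,255)),(.025,(255,0,0))]:
            for kk in (-k,0,k):
                p=(proj(f,p0+d*x+kk*y)[0]-[x0,y0]+.5)*8;cv2.circle(im,tuple(int(v) for v in p),4,c,1)
        p=(proj(f,np.array(top))[0]-[x0,y0]+.5)*8;cv2.circle(im,tuple(int(v) for v in p),4,(0,255,255),1)
        ims.append(im)
    cv2.imwrite(name,np.hstack(ims))
E
python3 -c "
from chk import *
chk(2,.035,'pics/s2c.png')"
```

```text
(no output)
```

View pics/s2c.png

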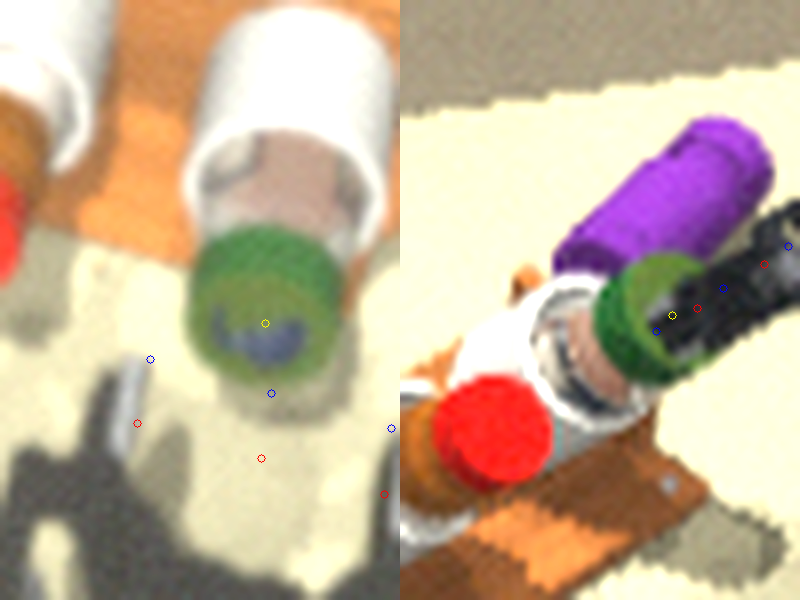

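The calibration now agrees with the picture: the left tip is seen at (145,358) against a predicted (150,359). The cap disc centre (264,320) matches the triangulated cap top. My shift was therefore unneeded, since the first picture was probably taken before the arm settled. I undo it, then check again.

```bash
python3 -m inch '[[[7,0,-0.45,-0.1,0,0,0],[7,0.5,-0.45,-0.1,0,0,0],[7,1,-0.45,-0.1,0,0,0],[7,1,-0.45,-0.1,0,0,0],[7,1,-0.45,-0.1,0,0,0]]]'
python3 snap.py 3; python3 -c "
from chk import *
chk(3,.035,'pics/s3c.png')"
```

```text
time_s: 1.97
eef_pos: [0.4677, -0.2947, 0.1439]
eef_rot: [[0.634, -0.251, -0.731], [-0.166, -0.968, 0.189], [-0.755, 0.002, -0.656]]
wrist_force: [0.8, -0.1, -0.0]
finger_gap: 0.07
```

View pics/s3c.png

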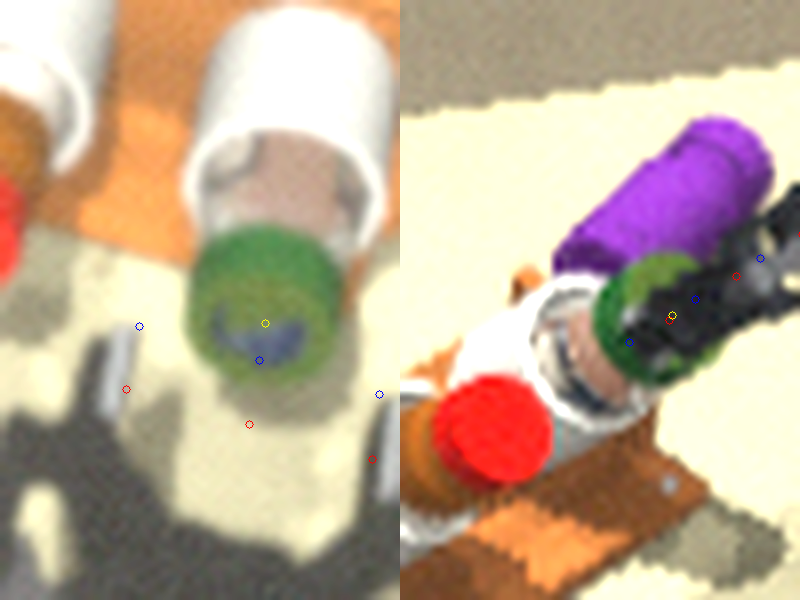

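Aligned: the approach line passes through the cap centre at (265,323) in the crop. Advancing over the cap.

```bash
python3 -m inch '[[[7,0.8,0,0,0,0,0],[7,1.6,0,0,0,0,0],[7,2.4,0,0,0,0,0],[7,3.2,0,0,0,0,0],[7,4,0,0,0,0,0],[7,4.8,0,0,0,0,0],[7,5.5,0,0,0,0,0],[7,6,0,0,0,0,0],[7,6,0,0,0,0,0],[7,6,0,0,0,0,0]]]'
python3 snap.py 4; python3 -c "
from chk import *
chk(4,.035,'pics/s4c.png')"
```

```text
time_s: 2.9
eef_pos: [0.5058, -0.3047, 0.0986]
eef_rot: [[0.634, -0.252, -0.731], [-0.166, -0.968, 0.189], [-0.755, 0.002, -0.656]]
wrist_force: [-0.5, 0.1, 0.2]
finger_gap: 0.0699
```

View pics/s4c.png

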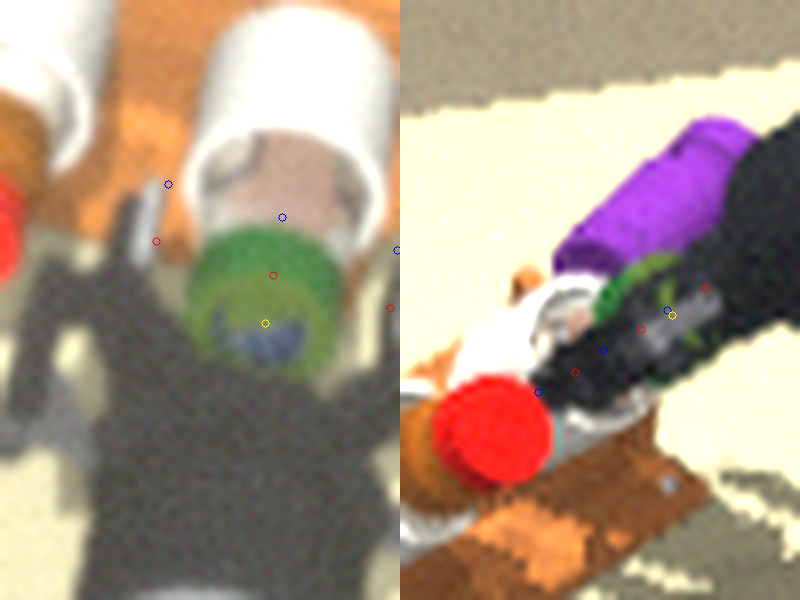

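```bash
python3 -m inch '[[[6,0,0,0,0,0,0],[5.4,0,0,0,0,0,0],[4.9,0,0,0,0,0,0],[4.5,0,0,0,0,0,0],[4.2,0,0,0,0,0,0],[3.8,0,0,0,0,0,0],[3.5,0,0,0,0,0,0],[3.5,0,0,0,0,0,0],[3.5,0,0,0,0,0,0],[3.5,0,0,0,0,0,0]]]' 28
python3 snap.py 5; python3 -c "
from chk import *
chk(5,.0225,'pics/s5c.png')"
```

```text
time_s: 3.83
eef_pos: [0.5059, -0.3048, 0.0994]
eef_rot: [[0.635, -0.251, -0.73], [-0.167, -0.968, 0.188], [-0.754, 0.002, -0.657]]
wrist_force: [-4.5, 4.3, 6.3]
finger_gap: 0.0442
```

View pics/s5c.png

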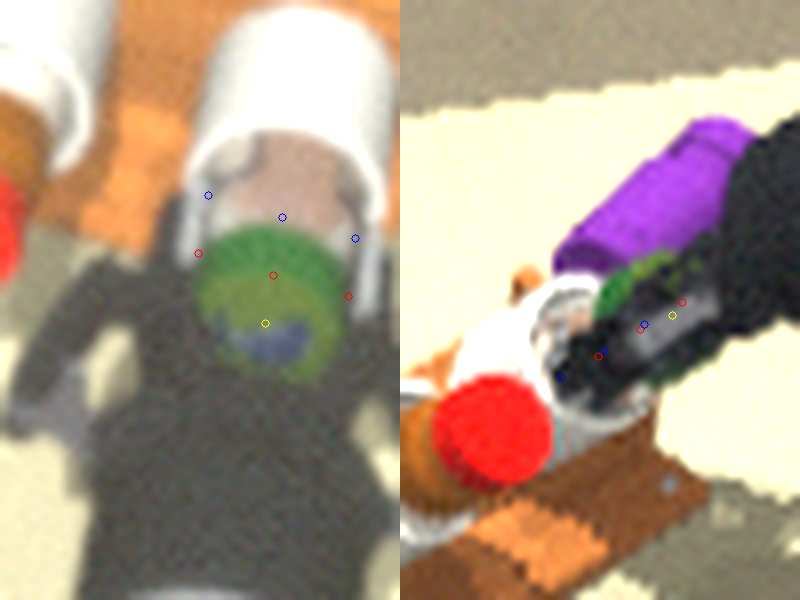

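Gripped: gap 44.2 mm on the 45 mm jar, with a mild 8 N axial reaction. I start drawing it out slowly along the axis.

```bash
python3 -m inch '[[[3.5,-0.2,0,0,0,0,0],[3.5,-0.4,0,0,0,0,0],[3.5,-0.7,0,0,0,0,0],[3.5,-1,0,0,0,0,0],[3.5,-1.3,0,0,0,0,0],[3.5,-1.6,0,0,0,0,0],[3.5,-1.6,0,0,0,0,0]]]'
python3 snap.py 6
```

```text
time_s: 4.52
eef_pos: [0.4954, -0.3022, 0.1115]
eef_rot: [[0.635, -0.252, -0.731], [-0.167, -0.968, 0.188], [-0.754, 0.003, -0.656]]
wrist_force: [-1.0, -1.1, -0.8]
finger_gap: 0.0443
```

View pics/s6.png

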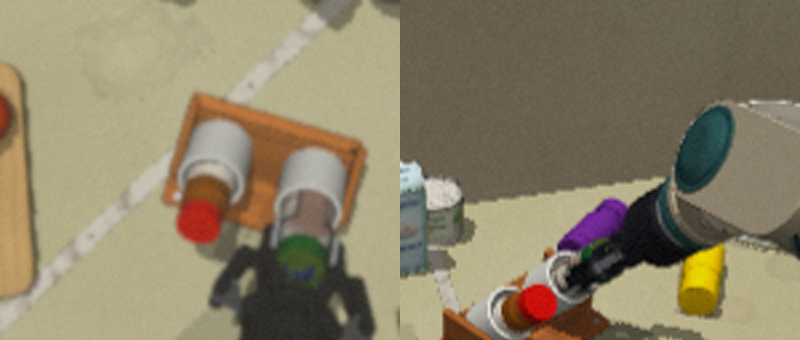

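The jar comes along: the cap is now at about (300,255) in the left panel, with more glass showing. Forces are small, so I continue until it is clear.

```bash
python3 -m inch '[[[3.5,-0.4,0,0,0,0,0],[3.5,-1,0,0,0,0,0],[3.5,-1.6,0,0,0,0,0],[3.5,-2.2,0,0,0,0,0],[3.5,-2.8,0,0,0,0,0],[3.5,-3.5,0,0,0,0,0],[3.5,-4.3,0,0,0,0,0],[3.5,-5.2,0,0,0,0,0],[3.5,-6.2,0,0,0,0,0],[3.5,-7.2,0,0,0,0,0]]]'
python3 -m inch '[[[3.5,-1,0,0,0,0,0],[3.5,-2,0,0,0,0,0],[3.5,-2.5,0,0,0,0,0],[3.5,-2.5,0,0,0,0,0]]]'
python3 snap.py 7
```

```text
time_s: 5.45
eef_pos: [0.4492, -0.29, 0.1659]
eef_rot: [[0.634, -0.252, -0.731], [-0.167, -0.968, 0.189], [-0.755, 0.002, -0.656]]
wrist_force: [0.2, 0.7, -0.4]
finger_gap: 0.0439
time_s: 5.78
eef_pos: [0.4338, -0.2863, 0.1856]
eef_rot: [[0.636, -0.252, -0.73], [-0.169, -0.968, 0.188], [-0.753, 0.004, -0.658]]
wrist_force: [0.3, 0.2, -1.1]
finger_gap: 0.0439
```

View pics/s7.png

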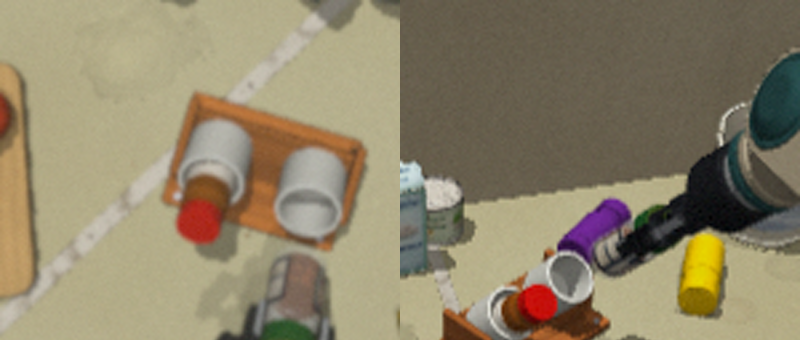

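The jar is clear of the rack: the well at (310,200) in the left panel is empty and the red jar is unchanged. Next I raise it and turn it upright.

```bash
python3 - <<'E'
from go import *
rel(np.array([.43,-.27,.29]),R_of(0,-10))
rel(np.array([.54,.02,.275]),R_of(0,0))
E
```

```text
t 5.8833 gap 0.04412902964822841 F [-0.0243  0.3113  0.0143]
pos [ 0.434  -0.286   0.1842] -> [ 0.43 -0.27  0.29]
shift cm [-8.5005 -1.4238 -6.3511] rotvec deg [ -4.3497 -40.9894  -1.7838]
t 5.8833 gap 0.04412902964822841 F [-0.0243  0.3113  0.0143]
pos [ 0.434  -0.286   0.1842] -> [0.54  0.02  0.275]
shift cm [ -5.2383 -32.2638  -7.9338] rotvec deg [-13.9177 -40.7732  -5.3621]
```

```bash
python3 -m inch '[[[3.5,-0.8,-0.1,-0.6,-0.4,-4,-0.2],[3.5,-1.7,-0.3,-1.3,-0.9,-8,-0.4],[3.5,-2.6,-0.4,-1.9,-1.3,-12.5,-0.5],[3.5,-3.5,-0.6,-2.6,-1.8,-17,-0.7],[3.5,-4.4,-0.7,-3.3,-2.3,-21.5,-0.9],[3.5,-5.3,-0.9,-4,-2.7,-26,-1.1],[3.5,-6.2,-1,-4.6,-3.2,-30,-1.3],[3.5,-7,-1.2,-5.3,-3.6,-34,-1.5],[3.5,-7.8,-1.3,-5.8,-4,-37.5,-1.6],[3.5,-8.5,-1.4,-6.4,-4.4,-41,-1.8]]]'
python3 - <<'E'
from go import *
rel(np.array([.54,.02,.275]),R_of(0,0))
E
```

```text
time_s: 6.72
eef_pos: [0.4308, -0.2702, 0.2902]
eef_rot: [[-0.004, -0.172, -0.985], [0.001, -0.985, 0.172], [-1.0, -0.001, 0.004]]
wrist_force: [0.2, 0.8, -1.9]
finger_gap: 0.0441
t 6.7167 gap 0.04410134118776012 F [ 0.2152  0.8308 -1.9227]
pos [ 0.4308 -0.2702  0.2902] -> [0.54  0.02  0.275]
shift cm [  1.5184 -30.4593  -5.7766] rotvec deg [-9.8914  0.2168  0.0565]
```

```bash
python3 -m inch '[[[3.5,0,-1.2,-0.2,-0.4,0,0],[3.5,0,-3.6,-0.7,-1.2,0,0],[3.5,0,-7,-1.3,-2.3,0,0],[3.5,0,-11,-2.1,-3.6,0,0],[3.5,0,-15,-2.8,-4.9,0,0],[3.5,0,-19,-3.6,-6.2,0,0],[3.5,0.4,-23,-4.4,-7.5,0,0],[3.5,0.8,-26.5,-5,-8.6,0,0],[3.5,1.2,-29.2,-5.5,-9.5,0,0],[3.5,1.5,-30.5,-5.8,-9.9,0.2,0]]]'
python3 -m inch '[[[3.5,0,0,0,0,0,0],[3.5,0,0,0,0,0,0],[3.5,0,0,0,0,0,0],[3.5,0,0,0,0,0,0]]]'
python3 - <<'E'
from station import robot
import cv2,numpy as np,pickle
fr={n:robot.grab_frame(n) for n in ("side","top")};pickle.dump(fr,open("fr8.pkl","wb"))
a=cv2.resize(fr["top"]["img"][160:310,130:350],(400,273),interpolation=cv2.INTER_CUBIC)
b=cv2.resize(fr["side"]["img"][100:330,200:400],(400,460),interpolation=cv2.INTER_CUBIC)
c=np.zeros((460,800,3),np.uint8);c[:273,:400]=a;c[:,400:]=b;cv2.imwrite("pics/s8.png",c)
E
```

```text
time_s: 7.55
eef_pos: [0.5404, 0.0241, 0.2736]
eef_rot: [[0.003, 0.004, -1.0], [0.002, -1.0, -0.004], [-1.0, -0.002, -0.003]]
wrist_force: [0.4, -0.1, -1.1]
finger_gap: 0.0438
time_s: 7.88
eef_pos: [0.54, 0.0189, 0.2756]
eef_rot: [[0.004, -0.002, -1.0], [-0.0, -1.0, 0.002], [-1.0, 0.0, -0.004]]
wrist_force: [-0.4, -0.5, -0.6]
finger_gap: 0.0442
```

View pics/s8.png

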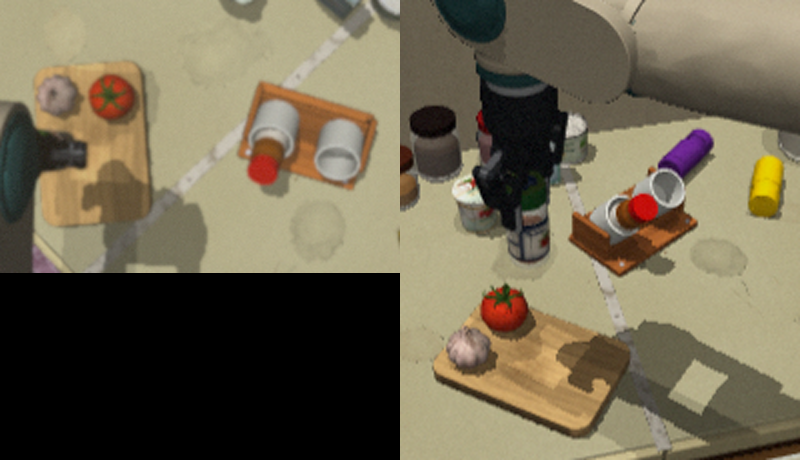

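```bash
cat > jar.py <<'E'
import pickle,cv2,sys
from h import *
from station import robot
def jar(tag,name,tilt=0,dz=0):
    f=pickle.load(open(f"fr{tag}.pkl","rb"))["side"];s=robot.sense();p=np.array(s["eef_pos"]);R=np.array(s["eef_rot"])
    t=np.radians(tilt);a=-(np.cos(t)*R[:,0]+np.sin(t)*R[:,2]);u=R[:,1];v=np.cross(a,u)
    top=p+a*(.0205+dz);x0,y0=235,170;k=10
    im=cv2.convertScaleAbs(cv2.resize(f["img"][y0:y0+60,x0:x0+60],None,fx=k,fy=k,interpolation=cv2.INTER_CUBIC),alpha=1.5,beta=15)
    raw=im.copy()
    th=np.linspace(0,2*np.pi,60)
    for d,c in [(0,(0,255,255)),(.02,(0,255,255)),(.106,(255,0,255))]:
        P=top-d*a+.0225*(np.outer(np.cos(th),u)+np.outer(np.sin(th),v));q=((proj(f,P)-[x0,y0]+.5)*k).astype(np.int32);cv2.polylines(im,[q],True,c,1)
    print("base",top-.106*a)
    cv2.imwrite(name,np.hstack([raw[:,100:500],im[:,100:500]]))
E
python3 -c "
from jar import *
jar(8,'pics/j8.png')"
```

```text
base [0.54039234 0.01903785 0.19014273]
```

View pics/j8.png

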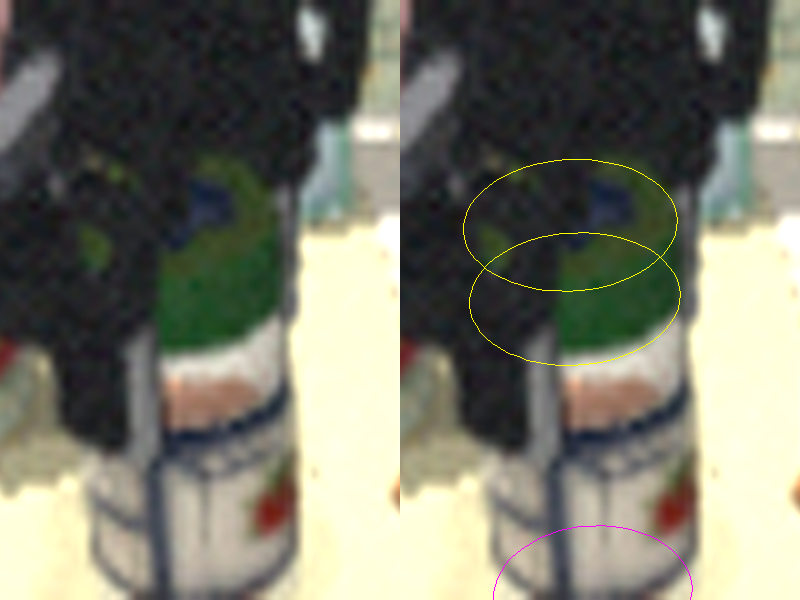

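```bash
sed -i 's/y0=235,170/y0=235,180/' jar.py; python3 -c "
from jar import *
jar(8,'pics/j8b.png',0,0)"; python3 -m inch '[[[3.5,0,0,0,0,0,0],[3.5,0,0,0,0,0,0],[3.5,0,0,0,0,0,0],[3.5,0,0,0,0,0,0],[3.5,0,0,0,0,0,0],[3.5,0,0,0,0,0,0],[3.5,0,0,0,0,0,0],[3.5,0,0,0,0,0,0],[3.5,0,0,0,0,0,0],[3.5,0,0,0,0,0,0]]]'
python3 snap.py 9;  python3 -c "
from jar import *
jar(9,'pics/j9.png',0,0)
fs=pickle.load(open('fr9.pkl','rb')); f0=pickle.load(open('fr0.pkl','rb'))
for n in ('side','top'):
    d=cv2.absdiff(fs[n]['img'],f0[n]['img'])
    b={'side':[(218,240,290,312),(285,185,350,235),(225,185,252,216)],'top':[(190,195,213,284),(262,205,335,260),(242,128,275,162)]}[n]
    print(n,[d[y0:y1,x0:x1].mean().round(1) for x0,y0,x1,y1 in b])
s=robot.sense();print(np.abs(s['qd']).max(),s['eef_pos'])
"
```

```text
base [0.54039234 0.01903785 0.19014273]
time_s: 8.82
eef_pos: [0.5402, 0.0202, 0.2753]
eef_rot: [[0.003, -0.0, -1.0], [0.0, -1.0, 0.0], [-1.0, -0.0, -0.003]]
wrist_force: [0.3, -1.0, -0.4]
finger_gap: 0.0441
base [0.54040779 0.02013858 0.18978791]
side [np.float64(10.2), np.float64(10.9), np.float64(47.6)]
top [np.float64(23.1), np.float64(10.7), np.float64(7.6)]
0.0021833690446593427 [0.54014867 0.0201397  0.27528751]
```

View pics/j9.png

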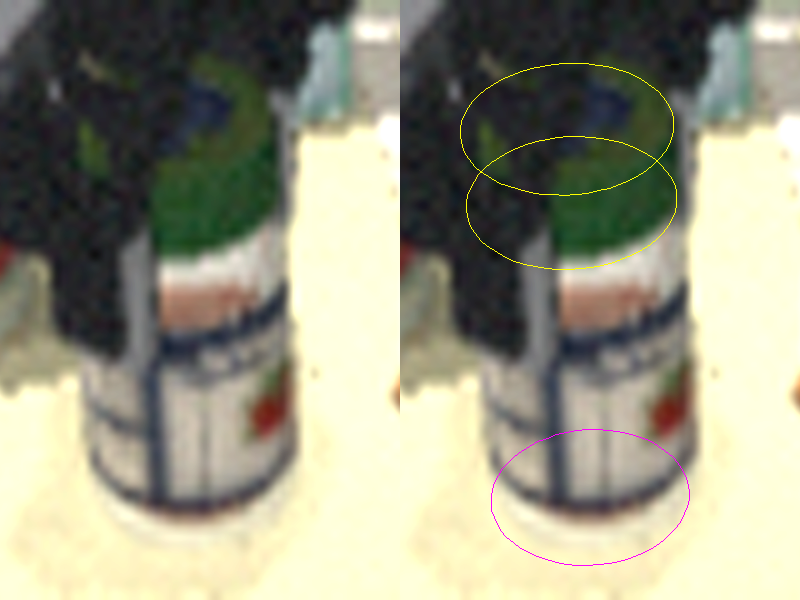

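The jar is upright: its outline matches an upright-cylinder prediction to about 1 px (cap rim and base both about 1 px high), with its base at z≈0.19. One last check on the bystanders before handing in.

```bash
python3 - <<'E'
import pickle,cv2,numpy as np
f0=pickle.load(open('fr0.pkl','rb'));f1=pickle.load(open('fr9.pkl','rb'))
for n,name,(x0,y0,x1,y1) in [('top','red',(262,235,295,265)),('side','red',(310,193,332,216)),('top','tomato',(176,198,208,228)),('side','tomato',(238,240,268,268)),('side','garlic',(220,260,248,288)),('side','boardcorner',(290,255,318,290)),('top','boardcorner',(155,255,180,290)),('top','yoghurt',(240,125,280,165)),('top','rack',(262,203,290,235))]:
    a=cv2.cvtColor(f0[n]['img'][y0:y1,x0:x1],cv2.COLOR_BGR2GRAY);m=8
    b=cv2.cvtColor(f1[n]['img'][y0-m:y1+m,x0-m:x1+m],cv2.COLOR_BGR2GRAY)
    r=cv2.matchTemplate(b,a,cv2.TM_CCOEFF_NORMED);_,v,_,l=cv2.minMaxLoc(r);print(n,name,"shift px",(l[0]-m,l[1]-m),round(v,2))
a=f1['top']['img'][150:310,120:350];cv2.imwrite("pics/f9.png",cv2.resize(a,None,fx=3,fy=3))
E
```

```text
top red shift px (0, 0) 1.0
side red shift px (0, 0) 0.96
top tomato shift px (0, 0) 0.99
side tomato shift px (0, 0) 0.99
side garlic shift px (0, 0) 0.96
side boardcorner shift px (-3, 6) 0.39
top boardcorner shift px (-4, 0) 0.16
top yoghurt shift px (0, 0) 1.0
top rack shift px (0, 0) 1.0
```

View pics/f9.png

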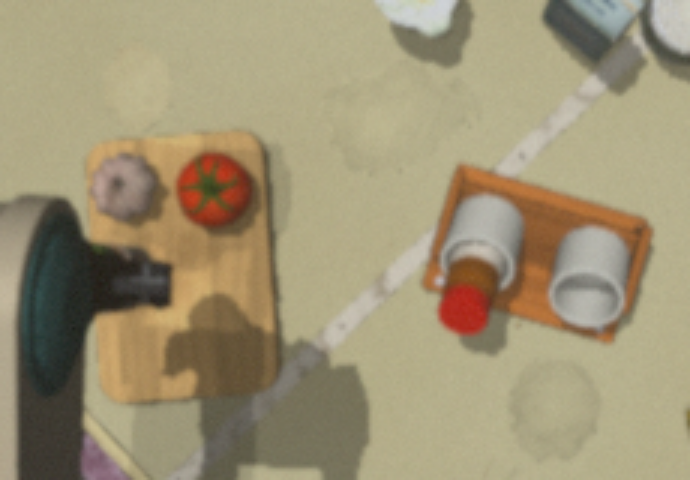

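Red jar, tomato, garlic, yoghurt and rack show zero pixel shift. The two board-corner matches scored low because the arm and its shadow cover them. The board's visible corners, (149,199) and (210,195), are where they began. Handing in.

```bash
python3 -c "
from station import robot
import numpy as np
s=robot.sense();print(s['time_s'],s['finger_gap'],np.round(s['eef_pos'],4),np.abs(s['qd']).max());print(robot.sign_off())"
```

```text
8.9167 0.04411805982011451 [0.5401 0.0201 0.2753] 0.0021833690446593427
the job is handed in; nothing more can be done
None
```

I drew the green-capped jar out of its well along its axis with a 28 N grip. It is now held upright and still over the middle of the board. I handed the job in at 8.9 s; the hand-in gives no verdict.

**Jar:** The finger gap was steady at 44 mm. The base was estimated at (0.540, 0.020, 0.190), about 17 cm above the board top. In the side view the jar's outline matched an upright cylinder to about 1 px, which means a tilt of roughly 1°, and the arm was at rest. The top camera could not see the jar because the arm was in the way, so uprightness rests on the side view alone.

**Surroundings:** Red jar, tomato, garlic, yoghurt pot and rack showed no pixel shift. The automatic match on the two board corners failed because the arm and its shadow covered them. By eye, the board's two visible corners were where they started.

**Disagreements:**
- The first close picture suggested the jaws were 4 mm off to one side. The next picture contradicted it, so I undid that correction before the grasp.
- The jar's lean in the pictures read about 43° against the rack's nominal 40°. I approached at 41°.

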